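# Unlock the coin safe with its key

## Task

Take the key with the flat rectangular bow (the handle) out of the wooden key stand and push it fully home, upright, into the lock on top of the grey coin safe. Then turn it clockwise (seen from above) about a quarter turn, so that the bolt lets go and the little drawer springs out, and let go, leaving the key in the lock.

Things in the scene. Friction and masses are not known exactly. Their poses are not given: they have to be found in the camera images.
- safe_key_grip (a point): Centre of the flat rectangular bow of the safe's key (steel, 0.12 kg), standing in a well of the wooden stand. Bow: 12 mm thick (x; grip across this), 44 wide (y), 50 high (z). 27 mm below this point: top of a round collar, 58 across, 4 thick, resting on the stand; under it the flat blade, 6 (x) by 30 (y), 32 long, tip narrowed, ending 63 mm below this point. Half a turn makes no difference.
- key_stand: Fixed wooden stand, 66 (x) by 214 (y) by 42 mm high, origin under its centre. Three wells in a row along y, 70 mm apart, 37 mm deep, each with an upright key; the two keys with a round disc bow and a T-bar bow are not for this lock. Lift a key over 40 mm to clear it.
- lock_mouth (a point): Lock centre on top of the coin safe (fixed grey steel box 150 x 160, 75 mm high, drawer side -x), at the top of the lock's steel ring (84 mm across, opening 51, 3 high). Unturned slot: 16 mm wide (x), 42 long (y), 38 deep from 3 mm below this point, mouth sloped 4 mm all round, slippery. Key fully home: collar on the ring, bow centre 31 mm above this point. Does not turn with the plug.
- lock_plug (a joint): Turn of the lock plug, rad: 0 at the start (locked), grows clockwise seen from above, stop at 1.5; light friction (0.04 N m), stays where left. The key has about 0.35 rad of play in the slot, so the plug lags it; a quarter turn of the key is safe. Near 0.8 the hidden bolt lets go of the drawer.
- cash_drawer (a joint): How far the safe's drawer (lower half of its front) stands out, m: 0 shut and bolted; a spring (3 N) pushes it out to 0.028 when the bolt lets go.
There are look-alikes about, which are no part of the job. Leave any turquoise or yellow look-alike of the part that bears safe_key_grip alone.

How it is judged:
By the outcome, as a careful person would: the job done as asked, in the order asked, and still so for the second after the job is handed in, with the robot touching nothing.
It also fails if it takes over 42 s, if anything falls off the work surface, if the arm or the gripper's body presses on something with over 40 N, if the wrist force passes 120 N, or if a joint passes its speed limit or range.

## Robot

A 7-joint arm with a two-finger parallel gripper is mounted at the origin on a cart in front of the work surface, level with it; the furniture and walls round the work are solid. World frame = base frame: x ahead of the robot, y to its left, z up, the work surface at z = 0. Lengths are in m, angles in rad, forces in N, time in s.
With the tool pointing down it reaches from about 0.4 to 0.85 m from the base axis. Payload 10.4 kg.
Tool frame: the origin (TCP) lies midway between the tips of the shut fingers; the grasp point (between the pads) lies 19 mm behind it; z points along the fingers, y is the direction in which the jaws open and shut (so a half turn about z gives the same grasp; the last joint's range is limited). The gripper opens to 85 mm and grips with 20 to 120 N. Pads are 22 mm wide; open, the fingers measure 114 mm over their backs; the gripper's body (76 mm by 85 mm) begins 54 mm behind the grasp point. The pads swing forward as they close: fully open they stand 13 mm farther back than shut.
Start: joints at [1.201, 0.332, -0.065, 1.46, 0.022, 1.35, -0.088], TCP at [0.212, -0.588, 0.231] pointing down, gripper open.
Joint ranges: [-2.6, 2.6], [-0.5, 2.12], [-1.47, 1.34], [0.16, 2.42], [-1.27, 4.41], [0.06, 2.06], [-2.6, 2.6]. Speed limits (rad/s): [2.22, 2.22, 2.79, 2.79, 3.14, 3.14, 3.14].

## Interface

Orientations are given as a unit quaternion [x, y, z, w].
In Python, from workcell import manip, camera, camera_info, workorder, nets gives the robot as it stands.
- The arm moves only by the tool apply_moves, never from a script. Its argument "commands" is a list of rows, each a list of 5 numbers: the shift along the tool's x, y, z in m, then the turn about the tool's z in degrees, then the gripper command: -1 is fully open, 1 is shut, values between are in proportion. A call has 1 to 5 rows; each row shifts and turns the pose as measured when the row begins, along the tool's axes as they then stand; what a row does not reach is not made up. A row lasts 1/12 s, in which the tool goes at most 41.7 mm and 7.16 degrees, less where a joint would pass 70% of its speed; a pose out of reach is approached as far as the arm can. A call is refused whole if a number of a shift passes 0.0417 or a number of a turn 7.16, either way. A call with a gripper value outside its range is refused whole. The fingers move at their own pace and stop on an object; "squeeze" is the grip in N (left out, the last holds). Time passes only in rows, so rows that do not move let the fingers close. It gives the time, the measured TCP pose, the force and the opening at its end, in the units of the state.
- manip.get_obs(): the state, without advancing time (a new reading comes with each control period).
- camera(name): name is "side" or "top"; returns (picture, depth): 480x640x3 uint8, red, green, blue; 480x640 float32, m along the optical axis (not along the pixel's ray), 0 where there is no reading.
- camera_info(name): a dict with "camera_matrix" (3x3 intrinsics, pixels), "xyz" and "rotation" of the camera in the world. Camera axes: x right, y down, z forward; pixel columns grow to the right and rows downward; lengths in m; the calibration is good to about 2 mm. A picture is of the moment at which its call begins. camera_info takes no time and is no camera call.
- workorder.hand_in(): hands the job in, once; it reports no verdict.
Trained networks look in the newest picture that a camera, given by its name, has taken for a name from the list of things; names that differ only in an ending like _2 or _b are one class to them, and where a whole thing is asked for, a point or a joint stands for the part that bears it (a point fixed in the world has none). Each returns a list of dicts, best first, with "conf" (0 to 1); they miss things now and then, are a little off and sometimes report something else, mostly with a low value. They report only what shows in the picture. A call takes as long as a camera call. They do not tell look-alikes from the thing itself.
- nets.look_for(camera, thing): "rect" ([left, top, width, height] in pixels, round what is visible of it).
- nets.place_of(camera, thing): "xy" ([column, row] in pixels: a listed point, or the origin of a listed thing).
The state is a dict: "clock": time; "joint_pos": joint angles; "joint_velocities": joint speeds; "tau": joint torques, N m; "position": TCP position; "ee_rot": TCP orientation; "ft_force": force on the tool from outside, world axes, zero at the start; "torque": the same for the moment, N m; "grip_width": opening from 0.0 (shut) to 1.0 (fully open).
Only numpy, scipy, OpenCV 4.12 (cv2) and the standard library are available. Lean on these libraries where they do the work, as an engineer would, in place of code of your own. Each camera call takes 0.05 s, during which the arm holds its last target. There are 200 camera calls.

## Working session

There is one attempt and no reset: what is moved stays moved. The work goes in short steps, Python scripts to look and compute and a tool call to move; the robot and the scene stay as the last step left them, time stands still between calls to the robot, and variables do not carry over. Pictures are saved under pics/ and viewed, about 8 in all and at most 12, crops included, and the job is handed in when it is done.

Besides the shell and the picture viewer there is one more tool, called after "Request:" by a JSON object that holds its "method" and its "body", one argument or row to a line. apply_moves: Moves the arm, as the interface text tells. Its arguments: {"type":"object","properties":{"commands":{"type":"array","items":{"type":"array","items":{"type":"number"}}},"squeeze":{"type":"number"}},"required":["commands"]}

```bash
mkdir -p pics; cat > h.py <<'E'
import numpy as np, cv2
from workcell import manip, camera, camera_info, workorder, nets
from scipy.spatial.transform import Rotation as R
def pt(cam,d,u,v):
    i=camera_info(cam);K=np.array(i["camera_matrix"]);Rm=np.array(i["rotation"])
    if Rm.shape!=(3,3): Rm=R.from_quat(Rm).as_matrix()
    u=np.asarray(u,float);v=np.asarray(v,float)
    return np.stack([(u-K[0,2])/K[0,0]*d,(v-K[1,2])/K[1,1]*d,d],-1)@Rm.T+np.array(i["xyz"])
def atz(cam,u,v,z):
    o=np.array(camera_info(cam)["xyz"]);p=pt(cam,np.float64(1),u,v)-o
    return o+p*(z-o[2])/p[2]
E
python3 - <<'E'
from h import *
o=manip.get_obs();print({k:np.round(v,3) for k,v in o.items()})
for c in("side","top"):
    p,d=camera(c);cv2.imwrite(f"pics/{c}0.png",p[...,::-1]);np.save(f"pics/{c}0.npy",d)
    print(c,camera_info(c))
    for t in("safe_key_grip","key_stand","lock_mouth"):
        for r in nets.place_of(c,t)[:4]:
            u,v=r["xy"];dd=d[min(479,int(v)),min(639,int(u))];print(t,round(r["conf"],2),np.round(r["xy"],1),np.round(pt(c,dd,u,v),3))
E
```

```text
{'clock': np.float64(0.0), 'joint_pos': array([ 1.201,  0.333, -0.065,  1.461,  0.022,  1.35 , -0.089]), 'joint_velocities': array([ 0.001,  0.   ,  0.001, -0.002, -0.   ,  0.001, -0.   ]), 'tau': array([-1.0000e-03, -6.2544e+01,  4.9000e-02, -3.9161e+01,  1.6000e-02,
        1.0000e-02, -0.0000e+00]), 'position': array([ 0.212, -0.587,  0.231]), 'ee_rot': array([ 0.985,  0.173, -0.   , -0.001]), 'ft_force': array([-0.175,  0.323,  0.095]), 'torque': array([ 0.012, -0.006,  0.023]), 'grip_width': np.float64(1.002)}
side {'camera_matrix': array([[614.35621549,   0.        , 318.29227293],
       [  0.        , 614.35621549, 229.1299456 ],
       [  0.        ,   0.        ,   1.        ]]), 'xyz': array([1.50235895, 0.35681515, 0.5745881 ]), 'rotation': array([ 0.47332583,  0.69298982, -0.44347636, -0.31473239])}
safe_key_grip 0.86 [193.  224.4] [ 0.383 -0.367 -0.001]
safe_key_grip 0.81 [248.8 207.1] [ 0.239 -0.295 -0.001]
safe_key_grip 0.75 [180.1 211.3] [ 0.459 -0.348  0.063]
safe_key_grip 0.74 [245.4 228.2] [ 0.49  -0.175  0.066]
key_stand 0.59 [276.8 261.3] [ 0.507 -0.098  0.014]
lock_mouth 0.75 [454.1 257.1] [0.466 0.241 0.07 ]
top {'camera_matrix': array([[622.55574925,   0.        , 317.74409011],
       [  0.        , 622.55574925, 229.05546887],
       [  0.        ,   0.        ,   1.        ]]), 'xyz': array([ 0.19457519, -0.03451315,  1.21656461]), 'rotation': array([-0.67152413,  0.73310653, -0.08131042,  0.07070205])}
safe_key_grip 0.94 [406.3 261.3] [ 0.366 -0.22   0.085]
safe_key_grip 0.91 [430.7 190.4] [ 0.498 -0.282  0.083]
safe_key_grip 0.89 [380.4 202.5] [ 0.479 -0.183  0.097]
safe_key_grip 0.63 [473.6 215.2] [ 0.443 -0.357  0.081]
key_stand 0.77 [341.5 217.3] [ 0.469 -0.111  0.046]
lock_mouth 0.95 [154.4 227.3] [0.48  0.249 0.047]
```

View pics/top0.png

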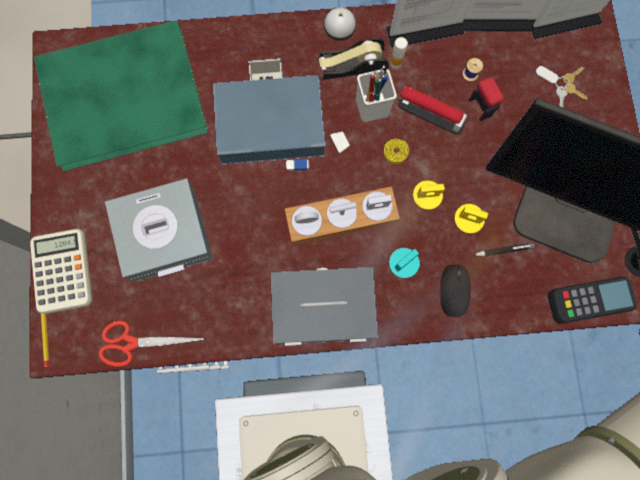

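View pics/side0.png

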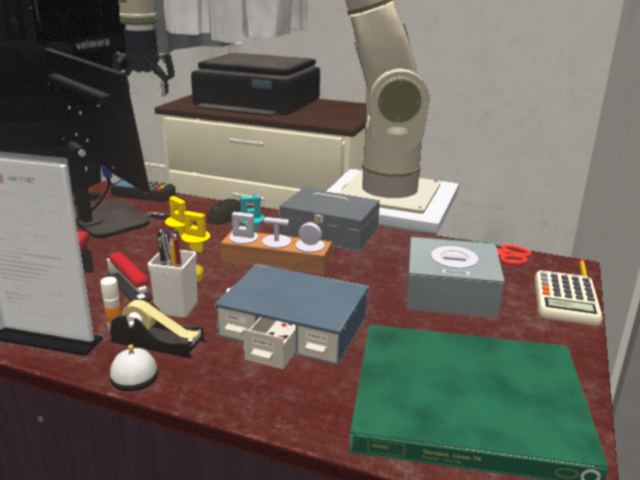

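Both views agree. The candidates, in top-view pixels:
- Steel rectangular bow in the stand at (380,203). This is the one I want (side view 243,226).
- T-bar at (342,212).
- Disc at (306,220).
- Yellow look-alikes at (430,193) and (472,217).
- Turquoise look-alike at (405,262).

The lock is at (155,228). Next I'll measure these and check the choice in a close crop.

```bash
python3 - <<'E'
from h import *
d=np.load("pics/top0.npy");V,U=np.mgrid[:480,:640];P=pt("top",d,U,V)
def box(n,sel,zr):
    l,r,t,b=sel;m=np.zeros(d.shape,bool);m[t:b,l:r]=1
    m&=(P[...,2]>zr[0])&(P[...,2]<zr[1])&(d>0);q=P[m]
    (c,s,a)=cv2.minAreaRect((q[:,:2]*1000).astype(np.float32))
    print(n,len(q),"med z",np.round(np.median(q[:,2]),4),"mean",np.round(q.mean(0),4),"rect",np.round(c,1),np.round(s,1),round(a,1));return q
box("stand",(280,405,180,245),(.033,.06));box("safe",(100,215,175,285),(.06,.09))
box("bow",(360,402,180,225),(.075,.12));box("bowtop",(360,402,180,225),(.09,.12));box("collar",(360,402,180,225),(.04,.06))
box("ring",(125,185,195,260),(.0755,.09));box("slot",(135,180,210,245),(.02,.06))
# side bow
d2=np.load("pics/side0.npy");Q=pt("side",d2,U,V)
m=np.zeros(d2.shape,bool);m[205:245,228:258]=1;m&=(Q[...,2]>.06)&(Q[...,0]>.42)&(Q[...,0]<.6)
q=Q[m];print("side bow",len(q),q.mean(0),q.min(0),q.max(0)); 
xy=q[:,:2]-q[:,:2].mean(0);w,v=np.linalg.eigh(xy.T@xy);print("dir",v[:,1],np.degrees(np.arctan2(v[1,1],v[0,1])))
p=cv2.imread("pics/top0.png");s=cv2.imread("pics/side0.png")
f=lambda im:cv2.resize(im,(400,300),interpolation=cv2.INTER_CUBIC)
cv2.imwrite("pics/c1.png",np.vstack([np.hstack([f(p[160:265,280:420]),f(p[175:280,90:230])]),np.hstack([f(s[185:275,215:335]),f(s[220:325,390:530])])]))
E
```

```text
stand 3055 med z 0.0424 mean [ 0.4735 -0.1104  0.0426] rect [ 477.  -112.6] [ 68.4 214.5] 7.1
safe 6682 med z 0.0739 mean [0.472  0.2408 0.0738] rect [473.8 241.6] [152.7 161. ] 11.7
bow 195 med z 0.0936 mean [ 0.484  -0.1808  0.0918] rect [ 485.2 -181.8] [13. 45.] 4.8
bowtop 146 med z 0.0945 mean [ 0.4851 -0.1816  0.0945] rect [ 485.2 -181.6] [12.6 44.5] 2.5
collar 749 med z 0.0435 mean [ 0.4814 -0.1818  0.0441] rect [ 485.6 -180.9] [66.8 74.9] 5.7
ring 1212 med z 0.077 mean [0.4743 0.2409 0.0773] rect [474.3 242.1] [112.8 126.5] 87.1
slot 146 med z 0.0393 mean [0.4796 0.2465 0.0432] rect [477.4 244. ] [12.4 39.6] 13.5
side bow 370 [ 0.49184518 -0.17936028  0.07997272] [ 0.48013154 -0.20304443  0.06024035] [ 0.49920089 -0.15763834  0.09790021]
dir [-0.10772658  0.99418056] 96.18427947760684
```

View pics/c1.png

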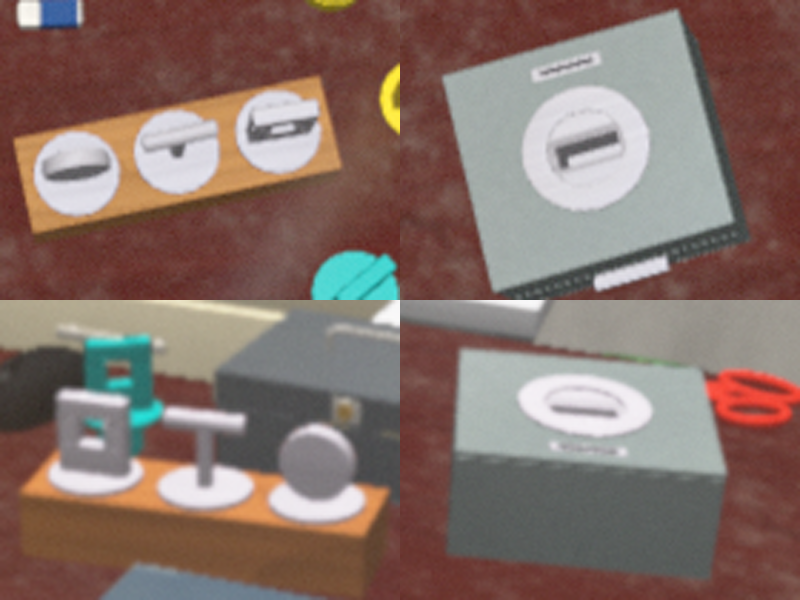

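The crop confirms it: the rectangular-bow steel key is at the stand's right end in the top view. It measures at about (0.485, -0.1815) with yaw about 6.5°, and stand geometry predicts (0.4857, -0.182). Next I'll refine the lock centre and check how far out the monitor reaches.

```bash
python3 - <<'E'
from h import *
d=np.load("pics/top0.npy");V,U=np.mgrid[:480,:640];P=pt("top",d,U,V)
for zr in((.1,.2),(.2,.3),(.3,.5)):
    m=(P[...,2]>zr[0])&(P[...,2]<zr[1])&(U>470)&(V<260);q=P[m]
    if len(q): print("mon",zr,len(q),q.min(0).round(3),q.max(0).round(3),"pt of ymax",q[q[:,1].argmax()].round(3),"xmin",q[q[:,0].argmin()].round(3))
for c,(l,r,t,b) in {"top":(125,190,195,262),"side":(425,490,238,275)}.items():
    g=cv2.imread(f"pics/{c}0.png")[t:b,l:r]; w=cv2.inRange(g,(195,195,195),(255,255,255)) if 0 else ((g.min(2)>185)*255).astype(np.uint8)
    cs,_=cv2.findContours(w,cv2.RETR_EXTERNAL,cv2.CHAIN_APPROX_NONE);k=max(cs,key=cv2.contourArea)
    for z in(.075,.078):
        q=atz(c,k[:,0,0]+l,k[:,0,1]+t,z)
        cc,rr=cv2.minEnclosingCircle((q[:,:2]*1000).astype(np.float32));e=cv2.fitEllipse((q[:,:2]*1000).astype(np.float32))
        print(c,z,np.round(cc,1),round(rr*2,1),np.round(e[0],1),np.round(e[1],1))
print(nets.place_of("top","lock_mouth")[:1],atz("top",154.4,227.3,.078),atz("side",454.1,257.1,.078))
# desired tool z-angle
o=manip.get_obs();M=R.from_quat(o["ee_rot"]).as_matrix();print(M.round(3))
E
```

```text
mon (0.1, 0.2) 3408 [ 0.379 -0.637  0.1  ] [ 0.862 -0.376  0.2  ] pt of ymax [ 0.517 -0.376  0.13 ] xmin [ 0.379 -0.637  0.126]
mon (0.2, 0.3) 4720 [ 0.403 -0.603  0.2  ] [ 0.54 -0.38  0.3 ] pt of ymax [ 0.525 -0.38   0.203] xmin [ 0.403 -0.603  0.201]
mon (0.3, 0.5) 4075 [ 0.438 -0.558  0.3  ] [ 0.55  -0.384  0.37 ] pt of ymax [ 0.533 -0.384  0.306] xmin [ 0.438 -0.557  0.304]Traceback (most recent call last):
  File "<stdin>", line 10, in <module>
  File "h.py", line 10, in atz
    o=np.array(camera_info(cam)["xyz"]);p=pt(cam,np.float64(1),u,v)-o
                                          ~~^^^^^^^^^^^^^^^^^^^^^^^
  File "h.py", line 8, in pt
    return np.stack([(u-K[0,2])/K[0,0]*d,(v-K[1,2])/K[1,1]*d,d],-1)@Rm.T+np.array(i["xyz"])
           ~~~~~~~~^^^^^^^^^^^^^^^^^^^^^^^^^^^^^^^^^^^^^^^^^^^^^^^^
    raise ValueError('all input arrays must have the same shape')
ValueError: all input arrays must have the same shape
```

```bash
sed -i 's/    return np.stack.*/    d=np.asarray(d)*np.ones_like(u)\n&/' h.py; python3 - <<'E'
from h import *
for c,(l,r,t,b) in {"top":(125,190,195,262),"side":(425,490,238,275)}.items():
    g=cv2.imread(f"pics/{c}0.png")[t:b,l:r]; w=((g.min(2)>185)*255).astype(np.uint8)
    cs,_=cv2.findContours(w,cv2.RETR_EXTERNAL,cv2.CHAIN_APPROX_NONE);k=max(cs,key=cv2.contourArea)
    for z in(.075,.078):
        q=atz(c,k[:,0,0]+l,k[:,0,1]+t,z)
        e=cv2.fitEllipse((q[:,:2]*1000).astype(np.float32))
        print(c,z,np.round(e[0],1),np.round(e[1],1))
print(atz("top",154.4,227.3,.078),atz("side",454.1,257.1,.078))
print(atz("side",243,226,.073),atz("top",380.4,202.5,.073))
E
```

```text
top 0.075 [ -811.5 -1154.4] [279.5 334.8]
top 0.078 [ -808.8 -1151.4] [278.8 334. ]
side 0.075 [1002.3  -57.1] [  7.9 296.3]
side 0.078 [1005.3  -54.6] [  7.8 294.6]
[0.47260543 0.24132733 0.078     ] [0.48232291 0.24251838 0.078     ]
[ 0.49574724 -0.17717458  0.073     ] [ 0.48488485 -0.18602856  0.073     ]
```

Request:
{"method": "apply_moves", "body": {
  "commands": [
    [0,0,0,-7.1,-1],
    [0,0,0,-7.1,-1],
    [0,0,0,-7.1,-1],
    [0,0,0,-7.1,-1],
    [0,0,0,-7.1,-1]
  ],
  "squeeze": 50
}}

```text
clock: 0.82
position: [0.2126, -0.5876, 0.2311]
ee_rot: [0.884, 0.468, -0.0, -0.0]
ft_force: [0.0, -0.5, -0.9]
grip_width: 1.0
```

Request:
{"method": "apply_moves", "body": {
  "commands": [
    [0,0,0,-7.1,-1],
    [0,0,0,-7.1,-1],
    [0,0,0,-7.1,-1],
    [0,0,0,-7.1,-1],
    [0,0,0,-7.1,-1]
  ]
}}

```text
clock: 1.23
position: [0.2125, -0.5876, 0.231]
ee_rot: [0.697, 0.717, -0.0, -0.0]
ft_force: [0.9, -0.9, 0.8]
grip_width: 0.997
```

Request:
{"method": "apply_moves", "body": {
  "commands": [
    [0,0,0,-4.9,-1],
    [0.035,0.0137,0,0,-1],
    [0.035,0.0137,0,0,-1],
    [0.035,0.0137,0,0,-1],
    [0.035,0.0137,0,0,-1]
  ]
}}

```text
clock: 1.65
position: [0.2459, -0.4431, 0.2276]
ee_rot: [0.665, 0.747, -0.0, -0.002]
ft_force: [0.7, 0.3, 1.3]
grip_width: 0.998
```

Request:
{"method": "apply_moves", "body": {
  "commands": [
    [0.035,0.0137,0,0,-1],
    [0.035,0.0137,0,0,-1],
    [0.035,0.0137,0,0,-1],
    [0.035,0.0137,0,0,-1],
    [0,0,0,0,-1]
  ]
}}

```text
clock: 2.07
position: [0.2864, -0.2851, 0.2278]
ee_rot: [0.663, 0.749, -0.001, -0.001]
ft_force: [1.2, 0.1, 0.5]
grip_width: 1.0
```

```bash
sed -i 's/return o+p\*.*/return o+p*((z-o[2])\/p[...,2])[...,None]/' h.py
cat >> h.py <<'E'
def togo(x,y,z,yaw):
    o=manip.get_obs();M=R.from_quat(o["ee_rot"]).as_matrix()
    a=np.degrees(np.arctan2(M[1,1],M[0,1]));t=(np.array([x,y,z])-o["position"])@M
    print("jaw",a.round(2),"turn",((a-yaw+90)%180-90).round(2),"tool shift now",t.round(4))
    Y=np.radians(a-((a-yaw+90)%180-90));e=np.array([x,y,z])-o["position"]
    print("shift after turn",np.round([-np.sin(Y)*e[0]+np.cos(Y)*e[1],np.cos(Y)*e[0]+np.sin(Y)*e[1],-e[2]],4),"j",o["joint_pos"].round(2),"pos",o["position"].round(4),"grip",o["grip_width"])
E
python3 - <<'E'
from h import *
for c,(l,r,t,b) in {"top":(125,190,195,262),"side":(425,490,238,275)}.items():
    g=cv2.imread(f"pics/{c}0.png")[t:b,l:r]; w=((g.min(2)>185)*255).astype(np.uint8)
    cs,_=cv2.findContours(w,cv2.RETR_EXTERNAL,cv2.CHAIN_APPROX_NONE);k=max(cs,key=cv2.contourArea)
    for z in(.075,.078):
        q=atz(c,k[:,0,0]+l,k[:,0,1]+t,z)
        e=cv2.fitEllipse((q[:,:2]*1000).astype(np.float32))
        print(c,z,np.round(e[0],1),np.round(e[1],1))
togo(.485,-.1815,.231,6.6)
E
```

```text
top 0.075 [475.6 241.6] [81.7 82.6]
top 0.078 [474.8 240.9] [81.4 82.4]
side 0.075 [470.2 240.9] [85.  87.2]
side 0.078 [476.4 241.6] [84.5 86.7]
jaw 6.99 turn 0.39 tool shift now [ 0.0787  0.2097 -0.0039]
shift after turn [ 0.0801  0.2091 -0.0032] j [ 1.17 -0.14 -0.45  1.98 -0.06  1.3   0.86] pos [ 0.2864 -0.2851  0.2278] grip 1.0003423621863676
```

Request:
{"method": "apply_moves", "body": {
  "commands": [
    [0.0158,0.041,0,0,-1],
    [0.0158,0.041,0,0,-1],
    [0.0158,0.041,0,0,-1],
    [0.0158,0.041,0,0,-1],
    [0.0158,0.041,0,0,-1]
  ]
}}

```text
clock: 2.48
position: [0.4667, -0.1904, 0.229]
ee_rot: [0.667, 0.745, -0.004, 0.003]
ft_force: [0.1, -0.8, 0.2]
grip_width: 0.999
```

Request:
{"method": "apply_moves", "body": {
  "commands": [
    [0,0,0.02,0,-1],
    [0,0,0.02,0,-1],
    [0,0,0.01,0,-1],
    [0,0,0,0,-1]
  ]
}}

```text
clock: 2.82
position: [0.4754, -0.1829, 0.1784]
ee_rot: [0.663, 0.749, -0.0, 0.004]
ft_force: [-0.1, -1.1, -0.8]
grip_width: 0.997
```

```bash
python3 - <<'E'
from h import *
togo(.485,-.1815,.056,6.6)
E
```

```text
jaw 7.0 turn 0.4 tool shift now [0.001  0.0091 0.1224]
shift after turn [0.0003 0.0097 0.1224] j [ 0.92  0.17 -0.71  1.81  0.12  1.2   0.3 ] pos [ 0.4754 -0.1829  0.1784] grip 0.9969106550572108
```

Request:
{"method": "apply_moves", "body": {
  "commands": [
    [0,0.009,0.01,0.4,-1],
    [0,0,0.035,0,-1],
    [0,0,0.035,0,-1],
    [0,0,0.025,0,-1],
    [0,0,0,0,-1]
  ]
}}

```text
clock: 3.23
position: [0.486, -0.1872, 0.0751]
ee_rot: [0.667, 0.745, -0.001, 0.008]
ft_force: [-0.8, -0.2, 0.2]
grip_width: 1.0
```

```bash
python3 - <<'E'
from h import *
togo(.485,-.1815,.056,6.6)
E
```

```text
jaw 6.25 turn -0.35 tool shift now [ 0.006  -0.0006  0.019 ]
shift after turn [ 0.0058 -0.0004  0.0191] j [ 0.87  0.32 -0.67  1.89  0.25  1.    0.19] pos [ 0.486  -0.1872  0.0751] grip 0.999692828690965
```

Request:
{"method": "apply_moves", "body": {
  "commands": [
    [0.006,-0.0005,0.012,0,-1],
    [0,0,0.006,0,-1],
    [0,0,0,0,-1]
  ]
}}

```text
clock: 3.48
position: [0.4854, -0.184, 0.06]
ee_rot: [0.669, 0.743, -0.001, 0.009]
ft_force: [0.2, -0.6, 0.5]
grip_width: 0.997
```

```bash
python3 - <<'E'
from h import *
togo(.485,-.1815,.056,6.6)
print(R.from_quat(manip.get_obs()["ee_rot"]).as_matrix()[:,2])
p,d=camera("side");cv2.imwrite("pics/s1.png",cv2.resize(p[120:280,180:390,::-1],(788,600)))
E
```

```text
jaw 6.07 turn -0.53 tool shift now [ 0.0026 -0.0001  0.004 ]
shift after turn [ 0.0025 -0.0001  0.004 ] j [ 0.86  0.34 -0.67  1.91  0.27  0.97  0.17] pos [ 0.4854 -0.184   0.06  ] grip 0.9970282207661976
[ 0.01124296 -0.01351248 -0.99984549]
```

View pics/s1.png

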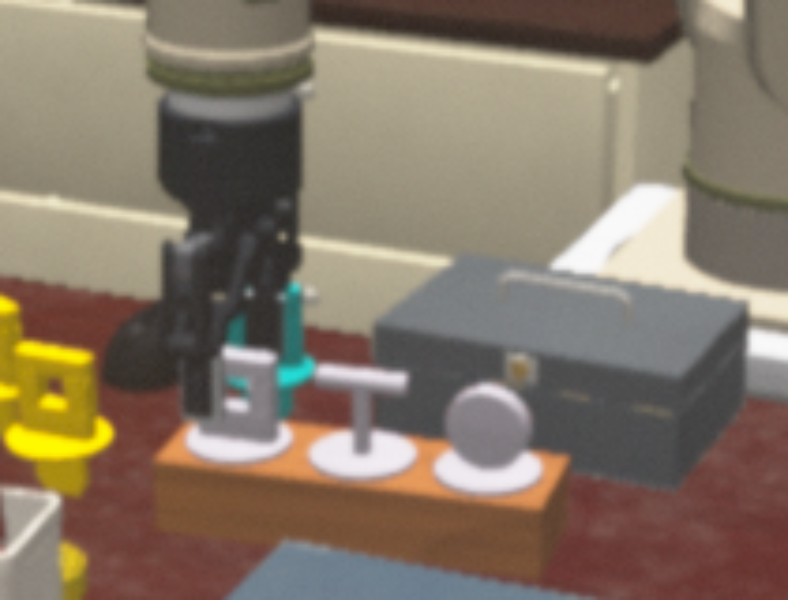

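The open fingers straddle the rectangular bow (crop about 235,390) and clear the T-bar. Next I'll nudge the arm and close.

Request:
{"method": "apply_moves", "body": {
  "commands": [
    [0.0025,0,0.003,0,-1],
    [0,0,0,0,1],
    [0,0,0,0,1],
    [0,0,0,0,1],
    [0,0,0,0,1]
  ],
  "squeeze": 50
}}

```text
clock: 3.95
position: [0.4879, -0.1835, 0.0624]
ee_rot: [0.669, 0.743, -0.001, 0.012]
ft_force: [-0.3, -0.6, 0.3]
grip_width: 0.456
```

Request:
{"method": "apply_moves", "body": {
  "commands": [
    [0,0,0,0,1],
    [0,0,0,0,1],
    [0,0,0,0,1],
    [0,0,0,0,1],
    [0,0,0,0,1]
  ]
}}

```text
clock: 4.37
position: [0.4881, -0.1837, 0.0633]
ee_rot: [0.669, 0.743, -0.001, 0.013]
ft_force: [-0.2, -0.8, 0.7]
grip_width: 0.135
```

Request:
{"method": "apply_moves", "body": {
  "commands": [
    [0,0,-0.015,0,1],
    [0,0,-0.03,0,1],
    [0,0,-0.035,0,1],
    [0,0,-0.035,0,1],
    [0,0,-0.01,0,1]
  ],
  "squeeze": 70
}}

```text
clock: 4.78
position: [0.4828, -0.1799, 0.1881]
ee_rot: [0.669, 0.743, -0.001, 0.008]
ft_force: [-0.2, -0.1, -0.6]
grip_width: 0.131
```

```bash
python3 - <<'E'
from h import *
togo(.4755,.2412,.19,11.7)
print(R.from_quat(manip.get_obs()["ee_rot"]).as_matrix()[:,2])
p,d=camera("side");cv2.imwrite("pics/s2.png",cv2.resize(p[100:260,180:390,::-1],(788,600)))
E
```

```text
jaw 6.05 turn -5.65 tool shift now [ 0.4195  0.0371 -0.0071]
shift after turn [ 0.4138  0.0782 -0.0019] j [ 0.91  0.17 -0.71  1.79  0.13  1.21  0.27] pos [ 0.4828 -0.1799  0.1881] grip 0.13123629530249195
[ 0.00938637 -0.0121636  -0.99988196]
```

View pics/s2.png

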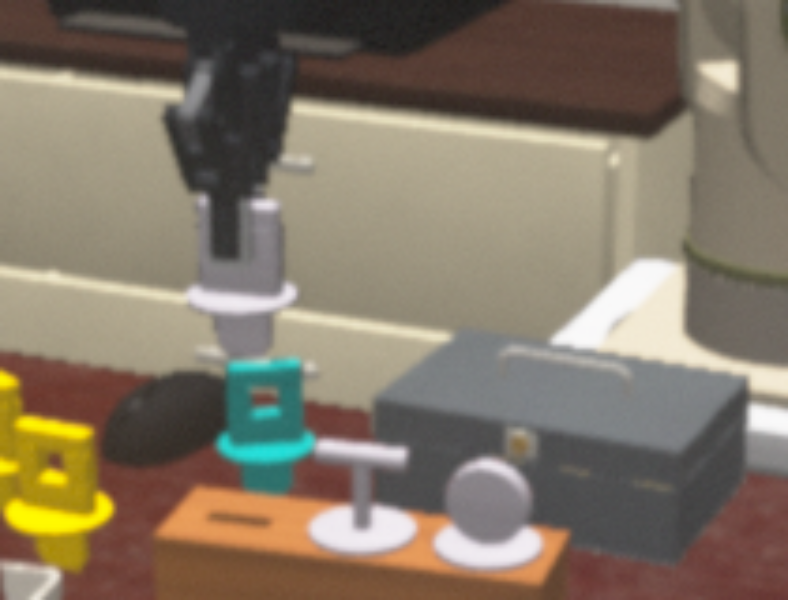

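The key is out and upright, with the pads slightly off-centre towards -y. Next I'll carry it to the lock.

Request:
{"method": "apply_moves", "body": {
  "commands": [
    [0.02,0.004,0,-5.6,1],
    [0.04,0.0075,0,0,1],
    [0.04,0.0075,0,0,1],
    [0.04,0.0075,0,0,1],
    [0.04,0.0075,0,0,1]
  ]
}}

```text
clock: 5.25
position: [0.4814, -0.0023, 0.1825]
ee_rot: [0.637, 0.771, -0.003, 0.009]
ft_force: [1.6, 0.9, -1.2]
grip_width: 0.126
```

Request:
{"method": "apply_moves", "body": {
  "commands": [
    [0.04,0.0075,0,0,1],
    [0.04,0.0075,0,0,1],
    [0.04,0.0075,0,0,1],
    [0.04,0.0075,0,0,1],
    [0.04,0.0075,0,0,1]
  ]
}}

```text
clock: 5.67
position: [0.4772, 0.2061, 0.1745]
ee_rot: [0.638, 0.77, -0.005, 0.009]
ft_force: [1.4, -0.8, -0.7]
grip_width: 0.128
```

```bash
python3 - <<'E'
from h import *
togo(.4755,.2412,.19,11.7)
print(R.from_quat(manip.get_obs()["ee_rot"]).as_matrix()[:,2])
E
```

```text
jaw 10.67 turn -1.03 tool shift now [ 0.0345  0.0049 -0.0161]
shift after turn [ 0.0347  0.0055 -0.0155] j [ 0.36  0.28 -0.98  1.77  0.26  1.23 -0.51] pos [0.4772 0.2061 0.1745] grip 0.12781440227507593
[ 0.007573   -0.01831769 -0.99980354]
```

Request:
{"method": "apply_moves", "body": {
  "commands": [
    [0.02,0.003,-0.008,-1,1],
    [0,0,0,0,1],
    [0,0,0,0,1]
  ]
}}

```text
clock: 5.92
position: [0.4718, 0.2375, 0.1791]
ee_rot: [0.626, 0.78, -0.004, 0.005]
ft_force: [0.2, -0.1, -1.0]
grip_width: 0.127
```

```bash
python3 - <<'E'
from h import *
togo(.4755,.2387,.175,11.7)
o=manip.get_obs();print(R.from_quat(o["ee_rot"]).as_matrix()[:,2])
V,U=np.mgrid[:480,:640]
p,d=camera("side");Q=pt("side",d,U,V);np.save("pics/s3.npy",d)
c=o["position"]
near=(np.hypot(Q[...,0]-c[0],Q[...,1]-c[1])<.045)&(d>0)
g=p.min(2)>120
for lo,hi in((.10,.125),(.125,.14),(.14,.152),(.152,.165),(.165,.18),(.18,.195)):
    q=Q[near&(Q[...,2]>lo)&(Q[...,2]<hi)]
    if len(q)>5:print((lo,hi),len(q),q.mean(0).round(4),q.min(0).round(3),q.max(0).round(3))
v,u=np.where(near&(Q[...,2]>.09));print(u.min(),u.max(),v.min(),v.max())
cv2.imwrite("pics/s3.png",cv2.resize(p[150:310,360:570,::-1],(788,600)))
E
```

```text
jaw 12.49 turn 0.79 tool shift now [0.0004 0.0039 0.0041]
shift after turn [0.0004 0.0039 0.0041] j [ 0.3   0.3  -1.    1.74  0.28  1.25 -0.55] pos [0.4718 0.2375 0.1791] grip 0.12719680861662466
[ 0.00306232 -0.01342998 -0.99990512]
(0.125, 0.14) 110 [0.4738 0.2406 0.1336] [0.467 0.226 0.125] [0.48  0.255 0.14 ]
(0.14, 0.152) 67 [0.4749 0.24   0.144 ] [0.469 0.225 0.14 ] [0.481 0.255 0.148]
(0.152, 0.165) 261 [0.4851 0.2422 0.1613] [0.457 0.211 0.158] [0.504 0.269 0.165]
(0.165, 0.18) 186 [0.4783 0.2406 0.1721] [0.471 0.218 0.165] [0.486 0.262 0.18 ]
(0.18, 0.195) 201 [0.482  0.2413 0.1876] [0.469 0.217 0.18 ] [0.495 0.262 0.195]
442 509 0 231
```

View pics/s3.png

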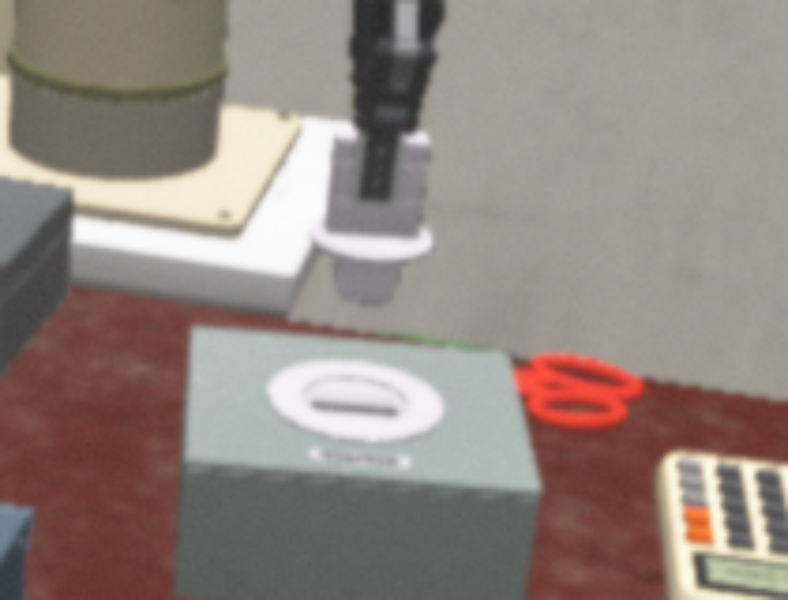

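The key hangs upright above the lock. Its blade centre is about (0.4715, 0.240) and the lock is at (0.4755, 0.2412), so I'll shift about 4 mm along tool y and lower part-way.

Request:
{"method": "apply_moves", "body": {
  "commands": [
    [0.0005,0.004,0,0.8,1],
    [0,0,0.015,0,1],
    [0,0,0.015,0,1],
    [0,0,0.005,0,1],
    [0,0,0,0,1]
  ]
}}

```text
clock: 6.38
position: [0.479, 0.2303, 0.1413]
ee_rot: [0.637, 0.771, -0.006, 0.007]
ft_force: [0.2, 0.7, -0.4]
grip_width: 0.134
```

```bash
python3 - <<'E'
from h import *
togo(.4758,.2387,.131,11.7)
o=manip.get_obs();print(R.from_quat(o["ee_rot"]).as_matrix()[:,2])
E
```

```text
jaw 10.82 turn -0.88 tool shift now [ 0.009  -0.0015  0.0101]
shift after turn [ 0.0089 -0.0014  0.0103] j [ 0.28  0.35 -0.97  1.78  0.33  1.19 -0.6 ] pos [0.479  0.2303 0.1413] grip 0.13435947229539108
[ 0.00351613 -0.01743198 -0.99984187]
```

Request:
{"method": "apply_moves", "body": {
  "commands": [
    [0.009,-0.0015,0,-0.8,1],
    [0.001,0,0.006,0,1],
    [0,0,0,0,1]
  ]
}}

```text
clock: 6.63
position: [0.4766, 0.2383, 0.1353]
ee_rot: [0.633, 0.774, -0.006, 0.007]
ft_force: [-0.6, 0.0, -1.6]
grip_width: 0.129
```

```bash
python3 - <<'E'
from h import *
togo(.4758,.2387,.131,11.7)
o=manip.get_obs();print(R.from_quat(o["ee_rot"]).as_matrix()[:,2])
E
```

```text
jaw 11.42 turn -0.28 tool shift now [ 0.0006 -0.0007  0.0043]
shift after turn [ 0.0005 -0.0007  0.0043] j [ 0.26  0.36 -0.97  1.78  0.34  1.18 -0.61] pos [0.4766 0.2383 0.1353] grip 0.12924401048594755
[ 0.00409496 -0.01830227 -0.99982411]
```

Aligned to within 1 mm. Next I'll lower gently with a small sideways correction.

Request:
{"method": "apply_moves", "body": {
  "commands": [
    [0.0015,0,0.007,0,1],
    [0.0015,0,0.007,0,1],
    [0,0,0,0,1]
  ]
}}

```text
clock: 6.88
position: [0.4766, 0.2418, 0.121]
ee_rot: [0.633, 0.774, -0.005, 0.008]
ft_force: [-0.7, 0.6, -1.3]
grip_width: 0.132
```

```bash
python3 - <<'E'
from h import *
togo(.4758,.2387,.099,11.7)
o=manip.get_obs();print(R.from_quat(o["ee_rot"]).as_matrix()[:,2],o["ft_force"],o["torque"])
E
```

```text
jaw 11.43 turn -0.27 tool shift now [-0.0025 -0.0015  0.0221]
shift after turn [-0.0029 -0.0014  0.022 ] j [ 0.24  0.38 -0.96  1.79  0.36  1.15 -0.63] pos [0.4766 0.2418 0.121 ] grip 0.1322885579213457
[ 0.00604727 -0.01767219 -0.99982555] [-0.65869123  0.55051163 -1.31700686] [-0.00766261 -0.01258467  0.00316694]
```

Request:
{"method": "apply_moves", "body": {
  "commands": [
    [-0.002,-0.001,0.006,0,1],
    [0,0,0.007,0,1],
    [0,0,0.005,0,1],
    [0,0,0,0,1]
  ]
}}

```text
clock: 7.22
position: [0.4759, 0.2391, 0.1008]
ee_rot: [0.633, 0.774, -0.005, 0.008]
ft_force: [-0.6, 1.0, -0.9]
grip_width: 0.129
```

```bash
python3 - <<'E'
from h import *
togo(.4758,.2387,.099,11.7)
o=manip.get_obs();print(R.from_quat(o["ee_rot"]).as_matrix()[:,2],o["ft_force"],o["torque"])
E
```

```text
jaw 11.45 turn -0.25 tool shift now [-0.0004 -0.0001  0.0018]
shift after turn [-0.0004 -0.0001  0.0018] j [ 0.24  0.4  -0.94  1.82  0.38  1.12 -0.64] pos [0.4759 0.2391 0.1008] grip 0.12854190695282577
[ 0.00567841 -0.01787878 -0.99982404] [-0.62483258  0.96783135 -0.90292061] [0.02900559 0.02617436 0.04901744]
```

Nearly home. A few small presses until the force shows contact.

Request:
{"method": "apply_moves", "body": {
  "commands": [
    [0,0,0.002,0,1],
    [0,0,0.002,0,1],
    [0,0,0,0,1]
  ]
}}

```text
clock: 7.47
position: [0.4762, 0.2395, 0.0997]
ee_rot: [0.633, 0.774, -0.006, 0.009]
ft_force: [-0.4, 0.2, -1.2]
grip_width: 0.129
```

Request:
{"method": "apply_moves", "body": {
  "commands": [
    [0,0,0.004,0,1],
    [0,0,0.004,0,1],
    [0,0,0,0,1]
  ]
}}

```text
clock: 7.72
position: [0.4772, 0.2401, 0.1004]
ee_rot: [0.633, 0.774, -0.006, 0.012]
ft_force: [-0.0, -0.3, -1.6]
grip_width: 0.129
```

```bash
python3 - <<'E'
from h import *
togo(.4758,.2387,.099,11.7)
o=manip.get_obs();print(o["ft_force"],o["torque"],o["tau"].round(2),R.from_quat(o["ee_rot"]).as_matrix()[:,2])
V,U=np.mgrid[:480,:640]
p,d=camera("side");Q=pt("side",d,U,V)
near=(np.hypot(Q[...,0]-.4755,Q[...,1]-.2405)<.045)&(d>0)
for lo in np.arange(.072,.15,.006):
    q=Q[near&(Q[...,2]>lo)&(Q[...,2]<lo+.006)]
    if len(q)>5:print(lo.round(3),len(q),q.mean(0).round(4),q.min(0).round(3),q.max(0).round(3))
cv2.imwrite("pics/s4.png",cv2.resize(p[170:290,390:550,::-1],(800,600)))
E
```

```text
jaw 11.41 turn -0.29 tool shift now [-0.0011 -0.0016  0.0014]
shift after turn [-0.0011 -0.0016  0.0014] j [ 0.23  0.41 -0.94  1.81  0.39  1.12 -0.66] pos [0.4772 0.2401 0.1004] grip 0.1289004677242575
[-0.03246271 -0.26650733 -1.642122  ] [ 0.0756184  -0.06072625  0.01910864] [ 1.000e-02 -4.925e+01 -1.243e+01 -3.481e+01  7.000e-02  8.300e-01
 -8.000e-02] [ 0.01069913 -0.0248584  -0.99963373]
0.072 362 [0.4935 0.241  0.0763] [0.442 0.196 0.072] [0.52  0.285 0.078]
0.078 311 [0.4916 0.2444 0.0813] [0.453 0.202 0.078] [0.516 0.281 0.084]
0.084 85 [0.4841 0.2443 0.0871] [0.473 0.222 0.084] [0.507 0.265 0.09 ]
0.09 69 [0.483  0.2424 0.0932] [0.475 0.22  0.09 ] [0.488 0.264 0.096]
0.096 57 [0.4846 0.2442 0.099 ] [0.476 0.223 0.096] [0.492 0.264 0.102]
0.102 70 [0.4864 0.2436 0.1052] [0.476 0.222 0.102] [0.495 0.265 0.108]
0.108 77 [0.4876 0.2435 0.1111] [0.475 0.22  0.108] [0.5   0.265 0.114]
0.114 75 [0.4888 0.2448 0.1171] [0.476 0.223 0.114] [0.501 0.264 0.12 ]
0.12 75 [0.4887 0.2438 0.1229] [0.473 0.222 0.12 ] [0.5   0.265 0.126]
0.126 91 [0.4879 0.2441 0.129 ] [0.468 0.22  0.126] [0.501 0.265 0.132]
0.132 50 [0.4882 0.2416 0.134 ] [0.468 0.222 0.132] [0.501 0.264 0.138]
0.138 14 [0.4908 0.2392 0.1398] [0.467 0.226 0.138] [0.501 0.252 0.143]
0.144 43 [0.5038 0.2435 0.1477] [0.451 0.222 0.145] [0.517 0.261 0.15 ]
```

View pics/s4.png

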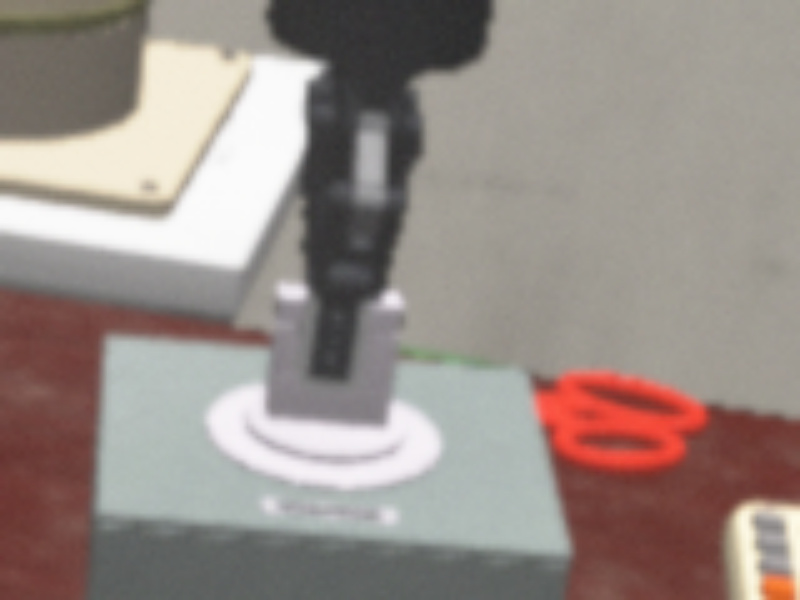

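Request:
{"method": "apply_moves", "body": {
  "commands": [
    [-0.001,-0.0015,0.004,0,1],
    [0,0,0.008,0,1]
  ]
}}

```text
clock: 7.93
position: [0.48, 0.2416, 0.0966]
ee_rot: [0.633, 0.774, -0.002, 0.015]
ft_force: [-20.3, -8.2, 73.2]
grip_width: 0.131
```

Pressing gave 73 N upward, so the collar is on the ring. I'll ease off, let go so the key seats itself, then regrip centred.

Request:
{"method": "apply_moves", "body": {
  "commands": [
    [0,0,-0.002,0,1],
    [0,0,0,0,-0.2],
    [0,0,0,0,-0.2],
    [0,0,0,0,-0.2],
    [0,0,0,0,-0.2]
  ]
}}

```text
clock: 8.35
position: [0.4806, 0.2424, 0.0995]
ee_rot: [0.633, 0.774, -0.001, 0.016]
ft_force: [0.4, 0.1, 0.2]
grip_width: 0.6
```

```bash
python3 - <<'E'
from h import *
togo(.4758,.2412,.1,11.7)
o=manip.get_obs();print(o["ft_force"],R.from_quat(o["ee_rot"]).as_matrix()[:,2])
E
```

```text
jaw 11.4 turn -0.3 tool shift now [-0.0002 -0.0049 -0.0006]
shift after turn [-0.0002 -0.0049 -0.0005] j [ 0.22  0.41 -0.94  1.82  0.4   1.11 -0.66] pos [0.4806 0.2424 0.0995] grip 0.6003615235097616
[0.42937619 0.08266093 0.18385325] [ 0.02365502 -0.02213238 -0.99947516]
```

Request:
{"method": "apply_moves", "body": {
  "commands": [
    [0,-0.005,0,-0.3,-0.2],
    [0,0,0,0,-0.2]
  ]
}}

```text
clock: 8.52
position: [0.4749, 0.2409, 0.0983]
ee_rot: [0.631, 0.775, -0.002, 0.016]
ft_force: [-0.1, 0.2, -0.2]
grip_width: 0.599
```

```bash
python3 - <<'E'
from h import *
togo(.4758,.2412,.1,11.7)
V,U=np.mgrid[:480,:640]
p,d=camera("side");Q=pt("side",d,U,V)
near=(np.hypot(Q[...,0]-.4755,Q[...,1]-.2405)<.045)&(d>0)&(p.min(2)>110)
for lo in np.arange(.072,.145,.006):
    q=Q[near&(Q[...,2]>lo)&(Q[...,2]<lo+.006)]
    if len(q)>5:print(lo.round(3),len(q),q.mean(0).round(4),q.min(0).round(3),q.max(0).round(3))
cv2.imwrite("pics/s5.png",cv2.resize(p[170:290,390:550,::-1],(800,600)))
E
```

```text
jaw 11.71 turn 0.01 tool shift now [ 0.      0.001  -0.0017]
shift after turn [ 0.0001  0.001  -0.0017] j [ 0.23  0.4  -0.94  1.83  0.39  1.1  -0.66] pos [0.4749 0.2409 0.0983] grip 0.5992411104100444
0.072 333 [0.4918 0.2398 0.0762] [0.44  0.196 0.072] [0.52  0.285 0.078]
0.078 317 [0.4929 0.2443 0.0807] [0.449 0.202 0.078] [0.519 0.281 0.084]
0.084 73 [0.4864 0.2444 0.0869] [0.48  0.224 0.084] [0.494 0.266 0.09 ]
0.09 51 [0.4867 0.2451 0.0923] [0.481 0.223 0.09 ] [0.494 0.267 0.096]
0.096 40 [0.4878 0.2462 0.0988] [0.48  0.225 0.096] [0.508 0.267 0.102]
0.102 65 [0.4953 0.246  0.1048] [0.48  0.224 0.102] [0.511 0.267 0.108]
0.108 53 [0.4912 0.2467 0.1108] [0.479 0.223 0.108] [0.512 0.267 0.114]
0.114 53 [0.4896 0.2454 0.1171] [0.45  0.225 0.114] [0.512 0.267 0.12 ]
0.12 48 [0.4906 0.2453 0.123 ] [0.448 0.225 0.12 ] [0.512 0.267 0.126]
0.126 57 [0.4897 0.2439 0.1291] [0.475 0.223 0.126] [0.51  0.267 0.132]
0.132 19 [0.4952 0.2409 0.1343] [0.442 0.225 0.132] [0.512 0.259 0.137]
```

View pics/s5.png

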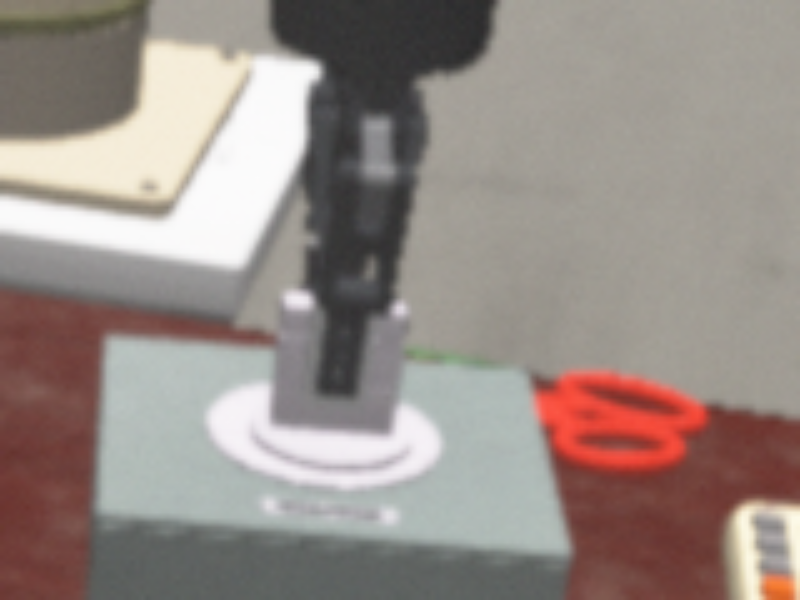

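The key is home: bow top at z ≈ 0.134 as expected. It sits a few mm off towards +x/+y. I'll grip it at its middle and bring it to the lock axis before turning.

Request:
{"method": "apply_moves", "body": {
  "commands": [
    [0.004,0.001,-0.003,0,-0.2],
    [0,0,0,0,1],
    [0,0,0,0,1],
    [0,0,0,0,1],
    [0,0,0,0,1]
  ],
  "squeeze": 70
}}

```text
clock: 8.98
position: [0.476, 0.2456, 0.1017]
ee_rot: [0.632, 0.775, -0.001, 0.016]
ft_force: [0.1, -0.1, 0.9]
grip_width: 0.129
```

Request:
{"method": "apply_moves", "body": {
  "commands": [
    [0,0,0,0,1],
    [0,0,0,0,1],
    [0,0,0,0,1]
  ]
}}

```text
clock: 9.23
position: [0.476, 0.2455, 0.1017]
ee_rot: [0.632, 0.775, -0.001, 0.016]
ft_force: [0.6, -0.3, 0.4]
grip_width: 0.125
```

```bash
python3 - <<'E'
from h import *
togo(.4758,.2412,.1,11.7)
print(R.from_quat(manip.get_obs()["ee_rot"]).as_matrix()[:,2])
E
```

```text
jaw 11.66 turn -0.04 tool shift now [-0.0041 -0.0011  0.0018]
shift after turn [-0.0042 -0.0011  0.0017] j [ 0.22  0.4  -0.94  1.82  0.39  1.11 -0.66] pos [0.476  0.2455 0.1017] grip 0.12503361545611846
[ 0.02325884 -0.02174328 -0.999493  ]
```

Next, centre it and start turning (positive about tool z is clockwise from above).

Request:
{"method": "apply_moves", "body": {
  "commands": [
    [-0.004,0,0,0,1],
    [0,0,0,5,1],
    [0,0,0,5,1],
    [0,0,0,5,1]
  ]
}}

```text
clock: 9.57
position: [0.4768, 0.2403, 0.1018]
ee_rot: [0.73, 0.684, 0.0, 0.016]
ft_force: [-4.2, 0.7, 2.6]
grip_width: 0.13
```

```bash
python3 - <<'E'
from h import *
togo(.4758,.2412,.1015,-78)
o=manip.get_obs();print(R.from_quat(o["ee_rot"]).as_matrix()[:,2],o["ft_force"],o["torque"])
E
```

```text
jaw -3.72 turn 74.28 tool shift now [ 0.0009 -0.0011  0.0002]
shift after turn [-0.0008 -0.0011  0.0003] j [ 0.19  0.38 -0.89  1.83  0.36  1.1  -0.9 ] pos [0.4768 0.2403 0.1018] grip 0.12970476657722804
[ 0.02215043 -0.02234485 -0.99950491] [-4.24407103  0.66015002  2.566248  ] [-0.07843777  1.33694692  0.15007174]
```

Request:
{"method": "apply_moves", "body": {
  "commands": [
    [0.0005,-0.0005,0,6,1],
    [0,0,0,6,1],
    [0,0,0,6,1],
    [0,0,0,6,1]
  ]
}}

```text
clock: 9.9
position: [0.4743, 0.2392, 0.102]
ee_rot: [0.861, 0.509, 0.001, 0.015]
ft_force: [-2.0, 1.0, 3.6]
grip_width: 0.131
```

```bash
python3 - <<'E'
from h import *
togo(.4758,.2412,.1015,-78)
o=manip.get_obs();print(R.from_quat(o["ee_rot"]).as_matrix()[:,2],o["ft_force"],o["torque"])
E
```

```text
jaw -28.83 turn 49.17 tool shift now [0.0025 0.0004 0.0005]
shift after turn [ 0.0019 -0.0016  0.0005] j [ 0.13  0.35 -0.82  1.83  0.32  1.09 -1.31] pos [0.4743 0.2392 0.102 ] grip 0.1314391324641615
[ 0.01768001 -0.02509799 -0.99952864] [-2.00148438  1.00130733  3.61378008] [0.05516257 0.72348911 0.13475798]
```

Request:
{"method": "apply_moves", "body": {
  "commands": [
    [0.002,0,0,6,1],
    [0,0,0,6,1],
    [0,0,0,6,1],
    [0,0,0,6,1]
  ]
}}

```text
clock: 10.23
position: [0.4727, 0.2396, 0.1022]
ee_rot: [0.951, 0.309, 0.002, 0.015]
ft_force: [-1.8, 1.6, 2.0]
grip_width: 0.132
```

```bash
python3 - <<'E'
from h import *
togo(.4758,.2412,.1015,-78)
o=manip.get_obs();print(R.from_quat(o["ee_rot"]).as_matrix()[:,2],o["ft_force"],o["torque"])
E
```

```text
jaw -54.01 turn 23.99 tool shift now [0.0034 0.0005 0.0007]
shift after turn [ 0.0034 -0.0009  0.0007] j [ 0.07  0.33 -0.75  1.83  0.29  1.09 -1.73] pos [0.4727 0.2396 0.1022] grip 0.13178106434325593
[ 0.01236502 -0.0280353  -0.99953045] [-1.79287109  1.55962315  1.95493735] [0.37347555 0.65494769 0.15342996]
```

Request:
{"method": "apply_moves", "body": {
  "commands": [
    [0.003,0,0,6,1],
    [0,0,0,6,1],
    [0,0,0,6,1],
    [0,0,0,5,1],
    [0,0,0,0,1]
  ]
}}

```text
clock: 10.65
position: [0.4724, 0.2415, 0.1025]
ee_rot: [0.995, 0.101, 0.002, 0.015]
ft_force: [-0.3, 1.9, -0.0]
grip_width: 0.127
```

```bash
python3 - <<'E'
from h import *
togo(.4758,.2412,.1015,-78)
o=manip.get_obs();print(R.from_quat(o["ee_rot"]).as_matrix()[:,2],o["ft_force"],o["torque"])
p,d=camera("top");q,_=camera("side");a=cv2.resize(p[160:310,80:240],(400,375));b=cv2.resize(q[170:320,390:550],(400,375))
cv2.imwrite("pics/t6.png",np.hstack([a,b])[...,::-1])
E
```

```text
jaw -78.39 turn -0.39 tool shift now [0.0033 0.0009 0.001 ]
shift after turn [0.0032 0.001  0.001 ] j [ 0.01  0.32 -0.68  1.83  0.26  1.09 -2.13] pos [0.4724 0.2415 0.1025] grip 0.12736693035806312
[ 0.00753915 -0.0284835  -0.99956583] [-0.25805439  1.91597975 -0.01397833] [ 0.42206369  0.04513872 -0.01526738]
```

View pics/t6.png

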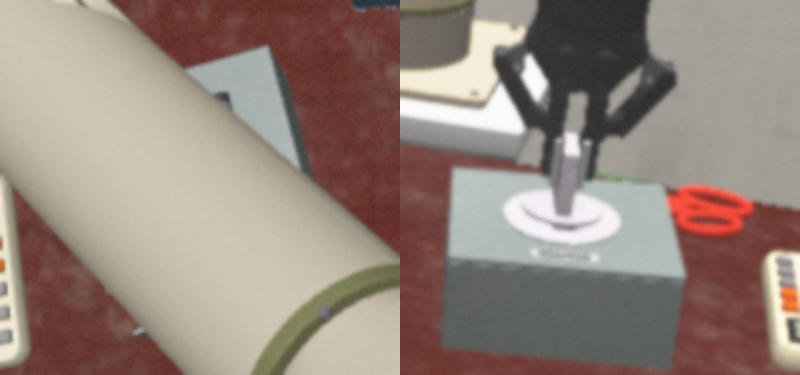

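The key has turned 90° and sits about 3 mm towards -x with a small gap at the collar's front edge. I'll centre it, nudge it down and let go.

Request:
{"method": "apply_moves", "body": {
  "commands": [
    [0.003,0.001,0.002,0,1],
    [0,0,0,0,1],
    [0,0,0,0,-0.2],
    [0,0,0,0,-0.2],
    [0,0,0,0,-0.2]
  ]
}}

```text
clock: 11.17
position: [0.4755, 0.2409, 0.1013]
ee_rot: [0.994, 0.111, 0.002, 0.015]
ft_force: [0.4, -0.9, 0.1]
grip_width: 0.546
```

Request:
{"method": "apply_moves", "body": {
  "commands": [
    [0,0,0,0,-0.2],
    [0,0,-0.015,0,-0.2],
    [0,0,-0.03,0,-0.2],
    [0,0,-0.04,0,-0.2],
    [0,0,-0.04,0,-0.2]
  ]
}}

```text
clock: 11.58
position: [0.4708, 0.2401, 0.2205]
ee_rot: [0.993, 0.112, -0.007, 0.017]
ft_force: [0.8, 0.6, -0.1]
grip_width: 0.602
```

Request:
{"method": "apply_moves", "body": {
  "commands": [
    [0.03,-0.03,-0.02,0,-0.2],
    [0.0,-0.04,0,0,-0.2],
    [0,-0.04,0,0,-0.2],
    [0,-0.04,0,0,-0.2],
    [0,0,0,0,-0.2]
  ]
}}

```text
clock: 12.0
position: [0.4708, 0.3929, 0.2451]
ee_rot: [0.994, 0.107, 0.002, 0.016]
ft_force: [-1.0, 0.3, 0.1]
grip_width: 0.598
```

```bash
python3 - <<'E'
from h import *
togo(.4758,.2412,.1015,-78)
p,d=camera("top");q,e=camera("side");np.save("pics/t7.npy",d);np.save("pics/s7.npy",e)
cv2.imwrite("pics/t7full.png",p[...,::-1])
a=cv2.resize(p[160:310,80:240],(400,375));b=cv2.resize(q[170:320,390:550],(400,375))
cv2.imwrite("pics/t7.png",np.hstack([a,b])[...,::-1])
V,U=np.mgrid[:480,:640];Q=pt("side",e,U,V)
near=(np.hypot(Q[...,0]-.4755,Q[...,1]-.2412)<.045)&(e>0)
for lo in np.arange(.072,.15,.006):
    w=Q[near&(Q[...,2]>lo)&(Q[...,2]<lo+.006)]
    if len(w)>5:print(lo.round(3),len(w),w.mean(0).round(4),w.min(0).round(3),w.max(0).round(3))
E
```

```text
jaw -77.71 turn 0.29 tool shift now [-0.0273  0.1445  0.1484]
shift after turn [-0.0267  0.1494  0.1436] j [-0.23  0.4  -0.74  1.43  0.3   1.44 -2.33] pos [0.4708 0.3929 0.2451] grip 0.5980569328819729
0.072 381 [0.4915 0.2437 0.0762] [0.432 0.197 0.072] [0.519 0.286 0.078]
0.078 385 [0.4821 0.2422 0.0807] [0.444 0.206 0.078] [0.52  0.282 0.084]
0.084 27 [0.4903 0.2427 0.0871] [0.466 0.233 0.084] [0.5   0.251 0.09 ]
0.09 28 [0.4885 0.2416 0.0929] [0.457 0.231 0.09 ] [0.498 0.25  0.096]
0.096 31 [0.4903 0.2429 0.0993] [0.467 0.234 0.096] [0.497 0.251 0.102]
0.102 25 [0.4905 0.2431 0.1055] [0.461 0.232 0.102] [0.499 0.251 0.108]
0.108 33 [0.4881 0.2426 0.1114] [0.455 0.231 0.108] [0.499 0.251 0.114]
0.114 20 [0.4932 0.2435 0.117 ] [0.467 0.234 0.114] [0.5   0.251 0.12 ]
0.12 30 [0.4907 0.2426 0.1229] [0.464 0.233 0.12 ] [0.497 0.25  0.126]
0.126 79 [0.4794 0.2412 0.1302] [0.451 0.231 0.127] [0.498 0.251 0.132]
0.132 9 [0.4719 0.2408 0.1325] [0.46  0.234 0.132] [0.491 0.248 0.133]
```

View pics/t7.png

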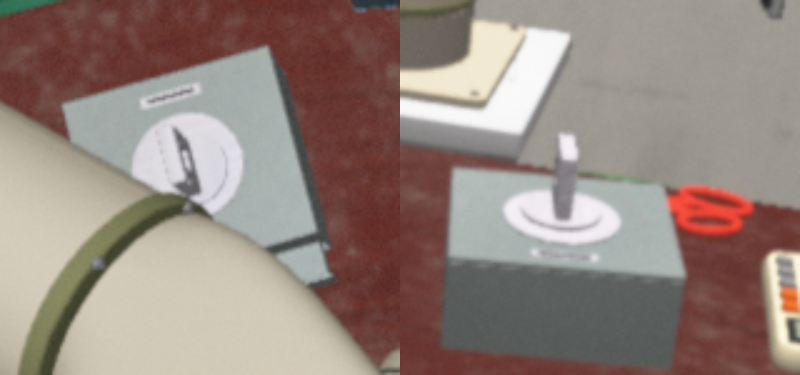

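The drawer front now stands out at the safe's lower edge (crop 305,262). The key is upright and seated, with its top at z ≈ 0.133, and the gripper is clear. One numeric check, then hand in.

```bash
python3 - <<'E'
from h import *
d=np.load("pics/t7.npy");V,U=np.mgrid[:480,:640];P=pt("top",d,U,V)
y=np.radians(11.7);x=(P[...,0]-.4738)*np.cos(y)+(P[...,1]-.2416)*np.sin(y)
l=-(P[...,0]-.4738)*np.sin(y)+(P[...,1]-.2416)*np.cos(y)
m=(abs(l)<.08)&(x<-.07)&(x>-.13)&(P[...,2]>.025)&(P[...,2]<.06)
q=x[m];print("drawer pts",len(q),"front at",np.percentile(q,[2,10,50]).round(4),"safe face -0.075; z",np.median(P[...,2][m]).round(3))
print("hand in",workorder.hand_in(),manip.get_obs()["clock"])
E
```

```text
drawer pts 99 front at [-0.103  -0.1022 -0.0748] safe face -0.075; z 0.042
the job is handed in; nothing more can be done
the job is handed in; nothing more can be done
```

The job is done and handed in: the rectangular-bow key is fully home in the safe's lock and turned, and the drawer is out. I lifted it from the stand, pushed it in and turned it about 90° clockwise. The gripper has let go and is clear.

**Last checks:**
- **Key:** it stands upright with its bow top at z ≈ 0.133 m; fully home should read 0.134 m.
- **Drawer:** its front stands about 28 mm out from the safe's face, which is its full travel.
- **Time:** the clock read about 12 s after the last move, against the 42 s limit.

**What was off along the way:**
- **Push force:** pressing the key home briefly read 73 N at the wrist (limit 120 N) and moved the key about 5 mm off centre. I let go, regripped it and re-centred it before turning.
- **Tool tilt:** the tool was tilted about 2° while turning, which lifted the collar's front edge slightly. After centring and release, the side view showed the collar flat on the ring.

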